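# Test the spice mill's stop button

### The arm

A 6-joint arm with a two-finger parallel gripper is mounted at the origin on the work surface. World frame = base frame: x ahead of the robot, y to its left, z up, the work surface at z = 0. Lengths are in m, angles in rad, forces in N, time in s.
With the tool pointing down it reaches from about 0.35 to 0.975 m from the base axis. Payload 4.9 kg.
Tool frame: the origin (TCP) lies midway between the tips of the shut fingers; the grasp point (between the pads) lies 19 mm behind it; z points along the fingers, y is the line along which they close (so a half turn about z gives the same grasp; the last joint's range is limited). The gripper opens to 85 mm and grips with 20 to 120 N. Pads are 22 mm wide; open, the fingers measure 114 mm over their backs; the gripper's body (76 mm by 85 mm) begins 54 mm behind the grasp point. The pads swing forward as they close: fully open they stand 13 mm farther back than shut.
Start: joints at [-1.32, 0.053, 1.613, -0, 1.476, -0.119], TCP at [0.226, -0.583, 0.231] pointing down, gripper open.
Joint ranges: [-3.01, 3.01], [-1.01, 2.22], [0.06, 2.58], [-1.02, 4.17], [0.09, 2.62], [-3.14, 3.14]. Speed limits (rad/s): [2.57, 2.57, 3.14, 3.14, 3.14, 3.14].

### API

Orientations are given as a 3x3 rotation matrix whose columns are the frame's x, y, z axes.
In Python, from rig import ctrl, gripper_to, readout, eyes, ticket gives the robot as it stands. Calls block until the motion is done:
- ctrl.move_to(position, orientation): joint-space move of the TCP to a pose.
- ctrl.move_l(position, frame=None, velocity=0.15, max_force=None): straight line of the TCP; frame=None keeps the orientation; velocity is the mean speed in m/s. With max_force (N) it stops when the force on the tool has changed by that much, and returns True; else False.
- ctrl.goto_joints(angles): joint-space move.
- gripper_to(opening, squeeze=None): opening from 0.0 (shut) to 1.0 (fully open); squeeze is the grip in N (None keeps the last); returns when the fingers have stopped.
- ctrl.dwell(seconds).
- ctrl.ik(position, orientation): joint angles nearest the present ones, or None.
- readout.sense(): the state.
- eyes.capture(name): name is "side" or "top" or "wrist"; returns the picture (420x560x3 uint8, red, green, blue); there is no depth.
- eyes.camera_info(name): a dict with "mtx" (3x3 intrinsics, pixels), "D" ([k1, k2, p1, p2, k3] as OpenCV has them; the pictures are not rectified), "view" (4x4, takes a point from world to camera coordinates). Camera axes: x right, y down, z forward; pixel columns grow to the right and rows downward; lengths in m; the calibration is good to about 2 mm. A picture is of the moment at which its call begins: read the wrist's pose just before it. camera_info takes no time and is no camera call; for the wrist camera it gives the pose at the moment of the call.
A pose or a line that the arm cannot do raises ctrl.MotionError and nothing moves.
- ticket.finish_job(): hands the job in; it is judged then, once.
The state is a dict: "clock": time; "joints": joint angles; "qd": joint speeds; "tau": joint torques, N m; "ee_pos": TCP position; "orientation": TCP orientation; "ft_force": force on the tool from outside, world axes, zero at the start; "moment": the same for the moment, N m; "finger_gap": opening from 0.0 (shut) to 1.0 (fully open); "gripper_force": force on a finger pad.
Only numpy, scipy, OpenCV 4.12 (cv2) and the standard library are available. Lean on these libraries where they do the work, as an engineer would, in place of code of your own. Each camera call takes 0.05 s, during which the arm holds its last target. There are 200 camera calls.

### The job

Test the spice mill's emergency stop with a fingertip: press the big three-lobed mushroom button straight down until it latches, then take the hand off it for a moment so that it stays in by itself. Then twist it clockwise (seen from above), pushing one of its lobes sideways, until it unlatches, and let it spring fully back out and round. Do not press the small round start button, and leave the jar, the pepper mill and the bowl where they stand.

Things in the scene. Friction and masses are not known exactly. Their poses are not given: they have to be found in the camera images.
- mill: Countertop spice mill, fixed: a low stainless housing whose flat deck is 70 mm above the table. Origin on the table, under the axis of the mushroom button. In its own frame (z up) the deck runs from x -80 to +80 mm and from y -155 to +265 mm; a round hopper 125 mm wide stands on it at y +195 mm, its top 166 mm above the table; a short spout juts out under the hopper on the +x side; the start button is at y -115 mm
- mushroom: Head of the mushroom stop button, black plastic: a dome 60 mm in diameter and 32 mm high with three equal lobes (upright-sided bars 16 mm wide, 18 mm high) sticking out 120 degrees apart, their ends 54 mm from the axis. Origin on the axis, at the underside of head and lobes: 24 mm above the deck when out, about 17 mm when latched. z up; one lobe points along its own +x, the others at +120 and -120 degrees. It turns with the head
- stop_top (a point): Top of the dome, on the button's axis, 32 mm above the head's underside; axes as mushroom
- stop (a joint): How far the mushroom is pushed in (m): 0 = fully out, at most 0.011; a spring pushes it out. It latches once pressed past about 0.008 (about 3 N at first, 6 N at the bottom) and then stays at about 0.007 by itself
- twist (a joint): How far the head is turned (rad), clockwise seen from above: 0 = rest, stop at 0.85; a light spring turns it back. When latched, turning it past about 0.5 (some 2 N sideways at a lobe's end) frees the latch and the head springs out. It cannot turn the other way
- start (a joint): How far the start button is pressed (m): 0 = up, 0.005 = down. A flat black round button 26 mm in diameter on the deck beside the mushroom, its top 87 mm above the table
- jar: Loose closed glass jar, 52 mm in diameter, 85 mm high, origin at the centre of its foot
- peppermill: Loose turned dark wooden pepper mill, 50 mm wide, 90 mm high, origin at the centre of its foot
- bowl: Loose small wooden bowl, 90 mm wide, 40 mm high, origin at the centre of its foot

How it is judged:
On the way, in this order (a step that is already met when the one before it is completed fails the run):
1. the mushroom is latched in by itself, the robot's hand off it (value of joint stop above 0.005 m and contact force between mushroom and the fingers below 0.1 N and contact force between mushroom and the arm below 0.1 N), for 0.2 s.
2. the mushroom has been unlatched by twisting and is out again (value of joint stop below 0.002 m), for 0.2 s.
At the end, for the whole second after the job is handed in: the mushroom is fully out (within 2 mm) and turned back to rest (within 0.1 rad), the start button is up, and jar, pepper mill and bowl stand within 20 mm of where they were (value of joint stop below 0.002 m and value of joint twist below 0.1 rad and value of joint start below 0.001 m and distance of each of jar, peppermill, bowl from where it was at the start of the episode below 0.02 m); the robot touches nothing.
It fails at once if the start button is pressed (more than 2.5 mm) (value of joint start above 0.0025 m).
It fails at once if the jar, pepper mill or bowl is lifted, carried or shoved (more than 20 mm) (distance of any of jar, peppermill, bowl from where it was at the start of the episode above 0.02 m).
It fails at once if the jar or pepper mill is tipped over (angle between any of jar, peppermill's own z axis and vertical above 0.5 rad).
It also fails if it takes over 43 s, if anything falls off the work surface, if the arm or the gripper's body presses on something with over 40 N, if the wrist force passes 120 N, or if a joint passes its speed limit or range.

## Working session

There is one attempt and no reset: what is moved stays moved. The work goes in short steps, each a Python script; the robot and the scene stay as the last script left them, time stands still between calls to the robot, and variables do not carry over. Pictures are saved under pics/ and viewed, at most 10 in all, crops included, and the job is handed in when it is done.

```bash
ls; mkdir -p pics; python3 - <<'E'
from rig import ctrl, gripper_to, readout, eyes, ticket
import cv2, numpy as np
ims={}
for n in ("side","top"):
    im=eyes.capture(n); cv2.imwrite(f"pics/{n}0.png",im[:,:,::-1]); 
    c=eyes.camera_info(n); V=np.array(c["view"]); print(n,np.round(c["mtx"],1).tolist(),np.round(c["D"],3),np.round(-V[:3,:3].T@V[:3,3],3),np.round(V[:3,:3],2).tolist())
print(readout.sense()["clock"])
E
```

```text
pics
side [[430.9, 0.0, 279.8], [0.0, 430.9, 216.6], [0.0, 0.0, 1.0]] [0.023 0.    0.    0.    0.   ] [ 0.536 -0.488  0.56 ] [[0.97, -0.23, -0.01], [-0.16, -0.63, -0.76], [0.17, 0.74, -0.65]]
top [[505.3, 0.0, 272.8], [0.0, 505.3, 215.0], [0.0, 0.0, 1.0]] [-0.168  0.     0.     0.     0.   ] [0.582 0.024 1.102] [[0.01, -1.0, 0.01], [-1.0, -0.01, -0.06], [0.06, -0.01, -1.0]]
0.1
```

View pics/top0.png

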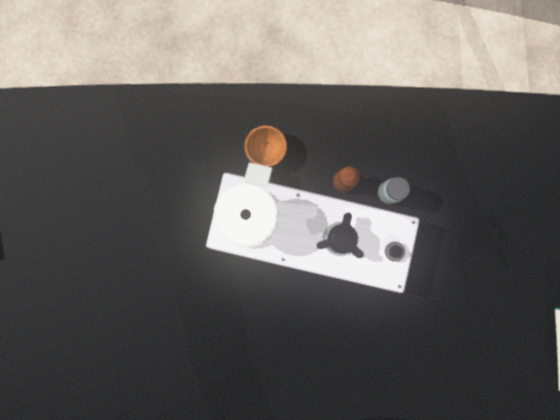

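View pics/side0.png

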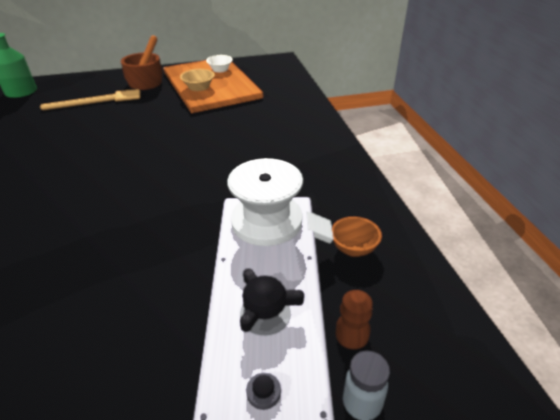

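Top view: the mushroom is at about (342,238), with lobe ends near (347,217), (322,245) and (360,253). The start button is at (396,251), the hopper at (246,214), the bowl at (266,147), the pepper mill at (346,179) and the jar at (395,190). The side view agrees with this. The gap on the robot side, below the left lobe, is clear, so I'll push that lobe.

```bash
cat > h.py <<'E'
from rig import ctrl, gripper_to, readout, eyes, ticket
import cv2, numpy as np
def ray(name,uv,z):
    c=eyes.camera_info(name); K,D,V=(np.array(c[k],float) for k in("mtx","D","view"))
    p=cv2.undistortPoints(np.array(uv,float).reshape(-1,1,2),K,D).reshape(-1,2)
    d=np.c_[p,np.ones(len(p))]@V[:3,:3]; o=-V[:3,:3].T@V[:3,3]
    return o+d*((z-o[2])/d[:,2])[:,None]
def lobes(im,name,z,box):
    x0,y0,x1,y1=box; s=4
    g=cv2.resize(cv2.cvtColor(im[y0:y1,x0:x1],cv2.COLOR_RGB2GRAY),None,fx=s,fy=s,interpolation=cv2.INTER_CUBIC)
    cs,_=cv2.findContours((g<85).astype(np.uint8),cv2.RETR_EXTERNAL,cv2.CHAIN_APPROX_NONE)
    c=max(cs,key=cv2.contourArea)[:,0]
    w=ray(name,(c+.5)/s-.5+[x0,y0],z)[:,:2]
    (cx,cy),r=cv2.minEnclosingCircle((w*1000).astype(np.float32)); ctr=np.array([cx,cy])/1000
    d=w-ctr; far=d[np.hypot(*d.T)>.042]; a=np.arctan2(far[:,1],far[:,0])
    base=np.angle(np.exp(3j*a).mean())/3
    ang=base+np.arange(3)*2*np.pi/3
    each=[np.degrees(np.angle(np.exp(1j*(a[abs(np.angle(np.exp(1j*(a-b))))<.5]-b)).mean())) for b in ang]
    return ctr,r,np.degrees(ang),each
E
python3 - <<'E'
from h import *
im=cv2.imread("pics/top0.png")[:,:,::-1]
print(lobes(im,"top",.112,(305,200,379,275)))
print("start",ray("top",[396,251],.087),"hopper",ray("top",[246,214],.166))
im=cv2.imread("pics/side0.png")[:,:,::-1]
print(lobes(im,"side",.103,(225,262,310,334)))
print(ray("side",[264,386],.087),ray("side",[265,179],.166))
E
```

```text
(array([ 0.60403845, -0.12473754]), 40.082740783691406, array([nan, nan, nan]), [np.float64(nan), np.float64(nan), np.float64(nan)])
start [[ 0.56993699 -0.23468741  0.087     ]] hopper [[0.63790572 0.0663865  0.166     ]]
(array([ 0.59266907, -0.11989377]), 56.416969299316406, array([-11.71494971, 108.28505029, 228.28505029]), [np.float64(-2.1359142159165896), np.float64(-5.981308292306195), np.float64(7.0513982497349135)])
[[ 0.57176452 -0.23500601  0.087     ]] [[0.63776737 0.05889458 0.166     ]]h.py:16: RuntimeWarning: Mean of empty slice.
  base=np.angle(np.exp(3j*a).mean())/3
  ret = ret.dtype.type(ret / rcount)
h.py:18: RuntimeWarning: Mean of empty slice.
  each=[np.degrees(np.angle(np.exp(1j*(a[abs(np.angle(np.exp(1j*(a-b))))<.5]-b)).mean())) for b in ang]
```

```bash
python3 - <<'E'
from h import *
a=np.radians(-12)
# tool x along the left lobe (108 deg) or opposite
for s in (0,np.pi):
    t=np.radians(108)+s; R=np.array([[np.cos(t),np.sin(t),0],[np.sin(t),-np.cos(t),0],[0,0,-1]])
    q=ctrl.ik([.594,-.123,.33],R); print(np.degrees(t),q)
im=eyes.capture("wrist")
t=np.radians(108+180) ; best=min((ctrl.ik([.594,-.123,.33],np.array([[np.cos(t),np.sin(t),0],[np.sin(t),-np.cos(t),0],[0,0,-1]])) is None,abs(q6)) if False else (0,0) for q6 in [0])
E
```

```text
108.0 [-3.26812983e-01 -3.02298309e-02  1.53411175e+00 -4.44089210e-16
  1.63771073e+00 -6.40972248e-01]
288.0 [-3.26812983e-01 -3.02298309e-02  1.53411175e+00 -4.44089210e-16
  1.63771073e+00  2.50062041e+00]
```

```bash
python3 - <<'E'
from h import *
im=cv2.imread("pics/top0.png")[:,:,::-1]
g=cv2.cvtColor(im[200:275,305:379],cv2.COLOR_RGB2GRAY)
print(np.percentile(g,[5,10,15,20,25,30,40,60,80]), im[238,342],im[219,347],im[245,325],im[251,358],im[240,375])
E
```

```text
[ 80.  83.  87. 123. 180. 190. 209. 235. 242.] [86 84 85] [82 78 83] [89 87 90] [86 83 88] [214 212 216]
```

```bash
sed -i 's/g<85/g<TH/; s/,box):/,box,TH=85):/' h.py; cat >> h.py <<'E'
def Rz(t): return np.array([[np.cos(t),np.sin(t),0],[np.sin(t),-np.cos(t),0],[0,0,-1]])
E
python3 - <<'E'
from h import *
im=cv2.imread("pics/top0.png")[:,:,::-1]
print(lobes(im,"top",.112,(305,205,370,270),115))
gripper_to(0.0)
ctrl.move_to([.594,-.123,.30],Rz(np.radians(108)))
V=eyes.camera_info("wrist"); im=eyes.capture("wrist"); cv2.imwrite("pics/w1.png",im[:,:,::-1])
np.savez("w1.npz",K=V["mtx"],D=V["D"],V=V["view"])
s=readout.sense(); print(s["clock"],s["ee_pos"],s["finger_gap"],s["ft_force"])
E
```

```text
(array([ 0.59448358, -0.1207554 ]), 51.886199951171875, array([-12.82448537, 107.17551463, 227.17551463]), [np.float64(-0.10595926825575376), np.float64(-0.9850829842885286), np.float64(1.1576254570973818)])
3.0917 [ 0.5937597  -0.12393418  0.29976999] 0.0017713052539116334 [-0.19949286  1.05985031  0.30428308]
```

View pics/w1.png

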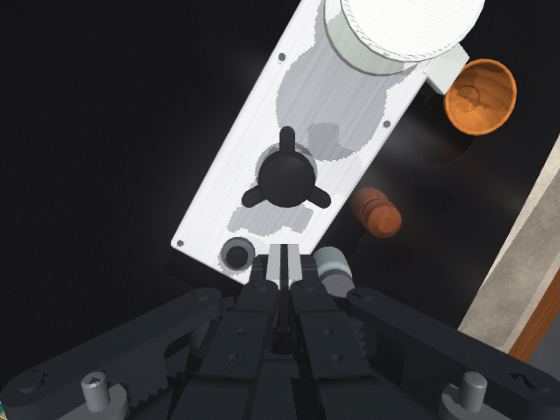

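Wrist view: the head is centred near (287,178), with lobes at (287,130), (246,200) and (327,202). That matches the estimate from the top camera. Next I'll refine the position, press, lift, and check the latch.

```bash
python3 - <<'E'
from h import *
im=cv2.imread("pics/w1.png")[:,:,::-1]
ctr,r,ang,e=lobes(im,"wrist",.112,(232,120,342,214)); print(ctr,r,ang,e)
V=np.array(eyes.camera_info("wrist")["view"]); s=readout.sense()
print("cam-tcp in tool",np.array(s["orientation"]).T@(-V[:3,:3].T@V[:3,3]-s["ee_pos"]))
c=np.array([.5945,-.1215]) if not 50<r<58 else (ctr+[.5945,-.1208])/2
print(c)
R=Rz(np.radians(108))
ctrl.move_l([*c,.140],velocity=.15)
hit=ctrl.move_l([*c,.1150],velocity=.02,max_force=14)
s=readout.sense(); print(hit,s["ee_pos"],s["ft_force"],s["clock"])
ctrl.move_l([*c,.16],velocity=.08)
ctrl.dwell(.3)
s=readout.sense(); print(s["ft_force"],s["clock"])
for n in("top","side"): cv2.imwrite(f"pics/{n}1.png",eyes.capture(n)[:,:,::-1])
E
```

```text
[ 0.59565863 -0.12195872] 53.04435729980469 [-12.81954774 107.18045226 227.18045226] [np.float64(0.1201292571409754), np.float64(-0.09845262382077917), np.float64(-0.014239778614556177)]
cam-tcp in tool [ 0.06695231 -0.00038595 -0.14193652]
[ 0.59507932 -0.12137936]
False [ 0.59540572 -0.12148137  0.11564564] [-1.49687908  0.66430285  5.56701414] 5.7083
[0.70222872 0.07095426 0.24968537] 6.725
```

```bash
python3 -c "
import cv2,numpy as np
a=[cv2.resize(cv2.imread(f'pics/side{i}.png')[240:345,200:330],None,fx=3,fy=3) for i in(0,1)]
cv2.imwrite('pics/cmp.png',np.hstack(a))"
```

```text
(no output)
```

View pics/cmp.png

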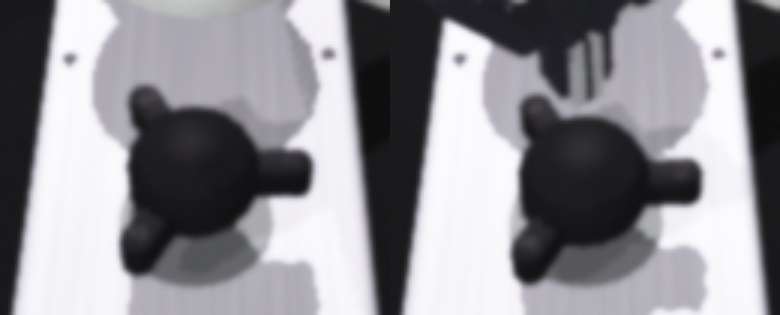

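The press reached about 10.4 mm and the head stays roughly 3 px lower in the side view with the hand off it, so it has latched. Now the twist.

```bash
cat >> h.py <<'E'
C=np.array([.5954,-.1216]); PH=np.radians(107.2)
def pose(tw,off,z,r=.046):
    p=PH-tw; u=np.array([np.cos(p),np.sin(p)]); v=np.array([-u[1],u[0]])
    return [*(C+r*u+off*v),z],Rz(p)
def step(tw,off,z,vel,mf=None):
    p,R=pose(tw,off,z); h=ctrl.move_l(p,frame=R,velocity=vel,max_force=mf)
    s=readout.sense(); print(tw,off,z,h,np.round(s["ee_pos"],4),np.round(s["ft_force"],2),round(s["clock"],2)); return h
E
python3 - <<'E'
from h import *
step(0,.036,.16,.12)
if step(0,.036,.090,.06,8): raise SystemExit("hit")
step(0,.0225,.090,.04,12)
for t in (.15,.3,.45,.6,.72):
    if step(t,.0225,.090,.04,12): break
for n in("top","side"): cv2.imwrite(f"pics/{n}2.png",eyes.capture(n)[:,:,::-1])
E
python3 -c "
import cv2,numpy as np
a=[cv2.resize(cv2.imread(f'pics/{n}2.png')[y:y+105,x:x+130],None,fx=3,fy=3) for n,x,y in(('side',200,240),('top',280,185))]
cv2.imwrite('pics/cmp2.png',np.hstack(a))"
```

```text
0 0.036 0.16 False [ 0.5478 -0.0885  0.1603] [ 0.04 -0.07 -0.3 ] 7.46
0 0.036 0.09 False [ 0.5478 -0.0884  0.0906] [0.42 0.02 0.11] 8.78
0 0.0225 0.09 False [ 0.5605 -0.0842  0.09  ] [-0.57  0.88  0.48] 9.27
0.15 0.0225 0.09 False [ 0.566  -0.0795  0.0898] [-0.25 -0.72 -0.33] 9.61
0.3 0.0225 0.09 False [ 0.5726 -0.0757  0.0899] [-0.28 -0.58 -0.08] 9.95
0.45 0.0225 0.09 False [ 0.5797 -0.0729  0.0899] [-0.16  0.26  0.82] 10.29
0.6 0.0225 0.09 False [ 0.5872 -0.071   0.0899] [0.26 0.02 0.57] 10.63
0.72 0.0225 0.09 False [ 0.5933 -0.0704  0.09  ] [-1.06  0.93 -0.39] 10.93
```

View pics/cmp2.png

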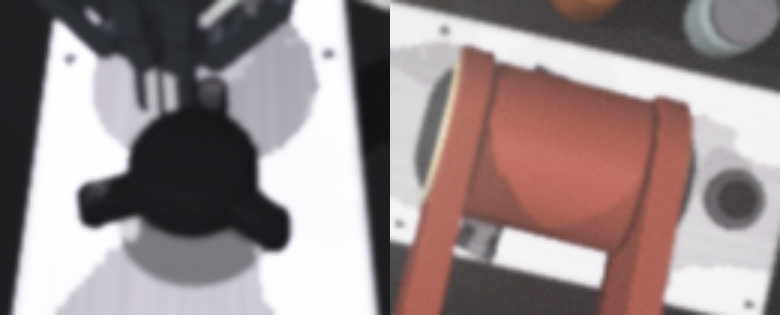

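Side view: the head is turned clockwise by more than half a radian. The dome top is back at crop row 107, the "out" level, so it has unlatched. Now I'll back off along the arc, let it return, lift clear and verify.

```bash
python3 - <<'E'
from h import *
ctrl.dwell(.3)
for t in (.48,.24,0): step(t,.0225,.090,.06)
step(0,.038,.090,.06); step(0,.038,.20,.12)
ctrl.move_l([.47,-.10,.26],velocity=.15); ctrl.dwell(.3)
im=eyes.capture("side"); cv2.imwrite("pics/side3.png",im[:,:,::-1])
a=cv2.imread("pics/side0.png").astype(int); d=abs(a-im[:,:,::-1])[262:334,225:310]
print("diff mushroom region",d.mean())
for z,n in((.103,"side0"),(.103,"side3")): print(lobes(cv2.imread(f"pics/{n}.png")[:,:,::-1],"side",z,(225,262,310,334)))
s=readout.sense(); print(s["clock"],s["ft_force"])
cv2.imwrite("pics/f.png",np.hstack([cv2.imread(f"pics/side{i}.png")[150:420,180:420] for i in (0,3)]))
E
```

```text
0.48 0.0225 0.09 False [ 0.5814 -0.0724  0.0899] [-0.5   0.36 -0.95] 11.72
0.24 0.0225 0.09 False [ 0.5705 -0.0771  0.0901] [-1.03  0.33 -0.96] 12.12
0 0.0225 0.09 False [ 0.5608 -0.0843  0.0902] [ 0.29 -0.26  1.01] 12.51
0 0.038 0.09 False [ 0.5452 -0.0889  0.09  ] [ 0.4   0.54 -0.35] 12.92
0 0.038 0.2 False [ 0.5449 -0.0887  0.1988] [-0.26  1.62 -0.61] 13.98
diff mushroom region 1.2619825708061003
(array([ 0.59266907, -0.11989377]), 56.416969299316406, array([-11.71494971, 108.28505029, 228.28505029]), [np.float64(-2.1359142159165896), np.float64(-5.981308292306195), np.float64(7.0513982497349135)])
(array([ 0.59266907, -0.11989377]), 56.416969299316406, array([ -1.92842753, 118.07157247, 238.07157247]), [np.float64(-12.016831927218698), np.float64(-15.779722636772052), np.float64(4.542238134783783)])
15.1333 [0.55234612 0.04817172 0.45753252]
```

View pics/f.png

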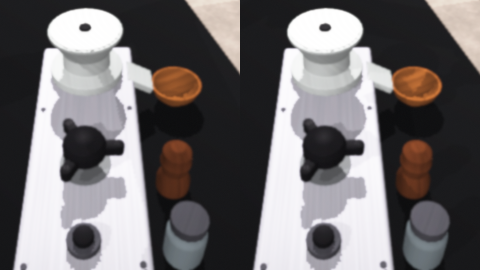

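The final side view matches the first one: head out, lobes back at rest (two lobe angles identical, the third blurred by shadow), and jar, pepper mill and bowl unmoved.

```bash
python3 -c "
from rig import ticket
print(ticket.finish_job())"
```

```text
the job is handed in; nothing more can be done
None
```

The stop button was pressed until it latched, left in by itself, then twisted clockwise until it unlatched; the last picture shows it fully out and turned back, with nothing else moved, and the job was handed in at about 15 s (no verdict was returned).

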